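# Scrub out the leaning sample sleeve

## Task

Take the long brush from its fork and scrub the inside of the leaning steel sleeve with three full strokes: each time push the brush down until it bears on the hidden floor and the sleeve visibly gives a few millimetres on its spring, without driving the spring to its stop, then draw the brush up until the bristles show at the mouth. Touch the sleeve only with the brush, and leave the loose beaker, jar and small bottle where they stand. Finally hang the brush back in the fork, upright with its round guard flat on both tines, and let go.

Things in the scene. Friction and masses are not known exactly. Their poses are not given: they have to be found in the camera images.
- brush: Rigid bottle brush, 213 mm long, about 90 g. Origin at the bristle tip, z along the shaft to the handle. White bristle head z 0-45 mm, 31 mm across; wire shaft 6 mm thick; grey guard disc 42 mm across at z 135-139 mm; square grey handle 20 x 20 mm at z 139-213 mm, flats facing its x and y. Starts hanging upright in the fork, guard on the tines, flats within 6 degrees of the fork's axes.
- brush_tip (a point): The free end of the bristle head (the brush's origin).
- guard (a point): Centre of the underside of the guard disc, 135 mm from the tip.
- fork: Fixed brush stand: grey plate 110 x 90 x 10 mm, a post at its +x end, two level tines 11 mm wide at the top, open towards -x. Origin under the plate's centre, z up. Tine tops at z 165 mm; slot between them 14 mm wide along x, open end at x -49 mm. A lip there (x -49 to -45 mm) stands 4 mm above the tines: lift the guard over it. The shaft passes the slot sideways, the bristles do not.
- fork_seat (a point): Where the underside centre of the guard hangs: on the slot's centre line at the height of the tine tops, 16 mm to the -x side of the fork's origin. Axes as the fork.
- stand: Fixed stand of the sleeve: grey base plate 120 x 90 x 10 mm with two aluminium cheeks and a collar, which hold the sleeve leaning 32 degrees from vertical, its mouth towards the stand's -x. Origin on the work surface, z up.
- mouth (a point): Centre of the sleeve's open mouth, z along the sleeve's axis, out of the mouth. The sleeve is a plain steel tube 125 mm long, 46 mm outside (54 mm at the flared rim), bore 40 mm. Pushed down its axis it gives up to 10 mm on a spring. Its hidden flat floor lies 60 to 90 mm below the mouth, differently each time: find it by touch.
- beaker_50: Bystander: small glass beaker with a spout, 46 mm across, 59 mm high, loose. Origin under its centre.
- seal_jar: Bystander: small jar with a screw lid, 44 mm across, 42 mm high, loose. Origin under its centre.
- bottle_100_2: Bystander: small screw-cap bottle, 57 mm across, 101 mm high, loose. Origin under its centre.
- sleeve (a joint): How far the sleeve is pushed down its axis against its spring, m: 0 at rest, 0.010 at the stop. About 1.5 N starts it, then about 1.2 N per mm (some 5 N at 3 mm, 12 N at 9 mm).

How it is judged:
On the way, in this order (a step that is already met when the one before it is completed fails the run):
1. first stroke down: the brush tip is 50 mm or more inside the sleeve and presses on its hidden floor so that the sleeve gives 2.5 mm or more on its spring (value of joint sleeve above 0.0025 m and z of brush_tip in the frame of mouth between -0.105 and -0.05 m and x of brush_tip in the frame of mouth between -0.02 and 0.02 m and y of brush_tip in the frame of mouth between -0.02 and 0.02 m), for 0.1 s.
2. drawn up after the first press: the tip is less than 50 mm below the mouth (z of brush_tip in the frame of mouth above -0.05 m), for 0.05 s.
3. second stroke down: the brush tip is 50 mm or more inside the sleeve and presses on its hidden floor so that the sleeve gives 2.5 mm or more on its spring (all of step 1), for 0.1 s.
4. drawn up after the second press: the tip is less than 50 mm below the mouth (z of brush_tip in the frame of mouth above -0.05 m), for 0.05 s.
5. third stroke down: the brush tip is 50 mm or more inside the sleeve and presses on its hidden floor so that the sleeve gives 2.5 mm or more on its spring (all of step 3), for 0.1 s.
6. drawn up after the third press: the tip is less than 50 mm below the mouth (z of brush_tip in the frame of mouth above -0.05 m), for 0.05 s.
At the end, for the whole second after the job is handed in: The brush hangs upright in the fork (within 0.1 rad), released and at rest, the underside of its guard within 4 mm of the tine tops in height and its centre within 12 mm of the seat point; the sleeve has sprung back (given by less than 2 mm) (horizontal distance between guard and fork_seat below 0.012 m and z of guard in the frame of fork_seat between -0.004 and 0.004 m and angle between brush's own z axis and vertical below 0.1 rad and linear speed of brush below 0.02 m/s and contact force between the fingers and brush below 0.1 N and value of joint sleeve below 0.002 m); the robot touches nothing.
It fails at once if the sleeve is driven to the stop of its 10 mm spring travel (9.5 mm or more) (value of joint sleeve above 0.0095 m).
It fails at once if the gripper pushes on the sleeve (contact force between the fingers and sleeve above 1 N).
It fails at once if the bystander beaker_50 is moved by more than 30 mm (distance of beaker_50 from where it was at the start of the episode above 0.03 m).
It fails at once if the bystander seal_jar is moved by more than 30 mm (distance of seal_jar from where it was at the start of the episode above 0.03 m).
It fails at once if the bystander bottle_100_2 is moved by more than 30 mm (distance of bottle_100_2 from where it was at the start of the episode above 0.03 m).
It also fails if it takes over 61 s, if anything falls off the work surface, if the arm or the gripper's body presses on something with over 40 N, if the wrist force passes 120 N, or if a joint passes its speed limit or range.

## Robot

A 7-joint arm with a two-finger parallel gripper is mounted at the origin on a cart in front of the work surface, level with it; the furniture and walls round the work are solid. World frame = base frame: x ahead of the robot, y to its left, z up, the work surface at z = 0. Lengths are in m, angles in rad, forces in N, time in s.
With the tool pointing down it reaches from about 0.425 to 0.875 m from the base axis. Payload 8.4 kg.
Tool frame: the origin (TCP) lies on the centre line of the jaws, within the pads' length; the fingertips stand 25 mm ahead of it and the grasp point (between the pads) lies 6 mm ahead of it; z points along the fingers, y is the direction in which the jaws open and shut (so a half turn about z gives the same grasp; the last joint's range is limited). The gripper opens to 87 mm and grips with 3 to 60 N. Pads are 19 mm wide; open, the fingers measure 117 mm over their backs; the gripper's body (75 mm by 190 mm) begins 51 mm behind the grasp point.
Start: joints at [-1.376, 0.333, 0.04, 1.465, -0.013, 1.343, -0.059], TCP at [0.188, 0.622, 0.248] pointing down, gripper open.
Joint ranges: [-2.58, 2.58], [-0.38, 2.09], [-1.3, 1.39], [0.25, 2.4], [-1.5, 4.64], [0.08, 2.09], [-2.65, 2.65]. Speed limits (rad/s): [2.22, 2.22, 2.79, 2.79, 3.14, 3.14, 3.14].

## Interface

Orientations are given as a rotation vector (axis times angle).
In Python, from workcell import * gives the robot as it stands.
- The arm moves only by the shell command python3 -m pendant 'ROWS' [OPENING] [FORCE]. ROWS is JSON, a list of rows, each a list of 2 entries, a list of its own where there are three numbers: the shift along the tool's x, y, z in m, then the turn about the tool's z in rad. A call has 1 to 20 rows; each row is the pose to reach, as a shift and turn from the pose measured when the call began, along the tool's axes at that moment; what a row does not reach only later rows make up. A row lasts 1/12 s, in which the tool goes at most 41.7 mm and 7.16 degrees, less where a joint would pass 70% of its speed; a pose out of reach is approached as far as the arm can. A call with a gripper value outside its range is refused whole. OPENING is the gripper command: -1 is fully open, 1 is shut, values between are in proportion, set as the call begins (- or left out, the last holds). The fingers move at their own pace and stop on an object; FORCE is the grip in N (left out, the last holds). Time passes only in rows, so rows that repeat a pose let the fingers close. It gives the time, the measured TCP pose, the force and the opening at its end, in the units of the state.
- observe(): the state, without advancing time (a new reading comes with each control period).
- grab_frame(name): name is "side" or "top"; returns the picture (384x512x3 uint8, red, green, blue); there is no depth.
- calibration(name): a dict with "K" (3x3 intrinsics, pixels), "R" (3x3) and "t" (3): a world point X has camera coordinates R X + t. Camera axes: x right, y down, z forward; pixel columns grow to the right and rows downward; lengths in m; the calibration is good to about 2 mm. A picture is of the moment at which its call begins. calibration takes no time and is no camera call.
- close_job(): hands the job in, once; it reports no verdict.
The state is a dict: "clock": time; "q": joint angles; "qvel": joint speeds; "tau": joint torques, N m; "tcp_pos": TCP position; "tcp_rot": TCP orientation; "ft_force": force on the tool from outside, world axes, zero at the start; "wrist_torque": the same for the moment, N m; "finger_gap": finger opening in m.
Only numpy, scipy, OpenCV 4.12 (cv2) and the standard library are available. Lean on these libraries where they do the work, as an engineer would, in place of code of your own. Each camera call takes 0.05 s, during which the arm holds its last target.

## Working session

There is one attempt and no reset: what is moved stays moved. The work goes in short steps, Python scripts to look and compute and a shell command to move; the robot and the scene stay as the last step left them, time stands still between calls to the robot, and variables do not carry over. Pictures are saved under pics/ and viewed, and the job is handed in when it is done.

```bash
mkdir -p pics; ls; python3 - <<'E'
from workcell import *
import cv2, numpy as np
s=observe(); print(s)
for n in ("side","top"):
    im=grab_frame(n); cv2.imwrite(f"pics/{n}0.png",im[:,:,::-1]); print(n,calibration(n))
E
```

```text
pics
{'clock': 0.0, 'q': array([-1.37619486,  0.33391154,  0.03990418,  1.46626984, -0.01340836,
        1.34330519, -0.0584622 ]), 'qvel': array([-7.84392802e-04,  1.12395405e-03, -7.94013879e-04,  1.34441989e-03,
        2.01634865e-03, -3.13152738e-04, -6.94021517e-05]), 'tau': array([-4.87246198e-04, -6.56351280e+01,  1.33479472e+00, -4.03818226e+01,
       -5.98451612e-02,  4.48338781e-02,  1.82067351e-04]), 'tcp_pos': array([0.1881516 , 0.62172267, 0.24665996]), 'tcp_rot': array([-4.59841064e-01, -3.10762748e+00,  2.54871287e-03]), 'ft_force': array([ 0.83134675, -0.58211543,  0.65634424]), 'wrist_torque': array([-0.03096074, -0.00447758, -0.02855652]), 'finger_gap': 0.08695422864738482}
side {'K': array([[460.47077411,   0.        , 256.34471818],
       [  0.        , 460.47077411, 195.99226629],
       [  0.        ,   0.        ,   1.        ]]), 'R': array([[ 0.84126958, -0.54061477, -0.00107741],
       [-0.34098479, -0.52906975, -0.77705507],
       [ 0.41951742,  0.65408017, -0.6294317 ]]), 't': array([-0.43575286,  0.26678136,  0.99603606])}
top {'K': array([[377.41348541,   0.        , 254.32591418],
       [  0.        , 377.41348541, 192.36493305],
       [  0.        ,   0.        ,   1.        ]]), 'R': array([[-0.01485986, -0.99984956, -0.00894708],
       [-0.99233368,  0.01584494, -0.12256752],
       [ 0.12269085,  0.00705716, -0.99241985]]), 't': array([0.01568589, 0.55359919, 1.21968347])}
```

View pics/side0.png

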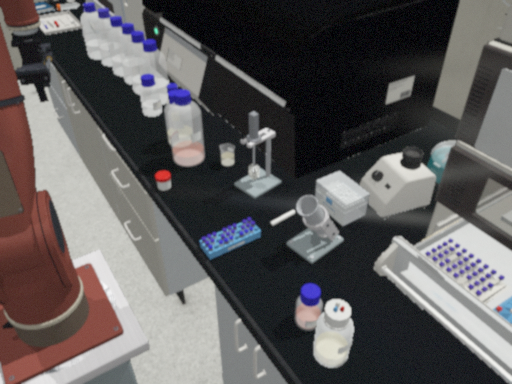

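View pics/top0.png

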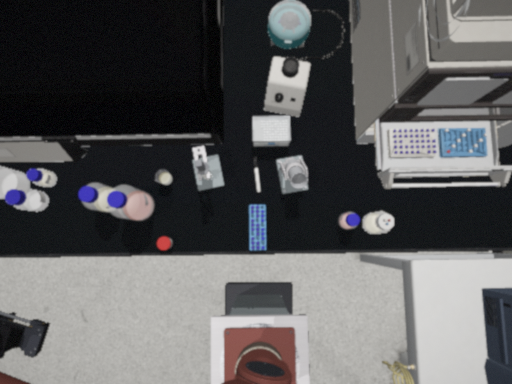

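```bash
python3 - <<'E'
import cv2
a=cv2.imread("pics/side0.png"); b=cv2.imread("pics/top0.png")
def z(im,x,y,w,h,f,n): cv2.imwrite(n,cv2.resize(im[y:y+h,x:x+w],None,fx=f,fy=f,interpolation=cv2.INTER_CUBIC))
z(a,220,100,140,175,3.4,"pics/sz.png".replace("sz","sz0")) if False else z(a,220,100,140,165,3.6,"pics/sz0.png")
z(b,150,135,180,80,4.4,"pics/tz0.png")
E
```

```text
(no output)
```

View pics/sz0.png

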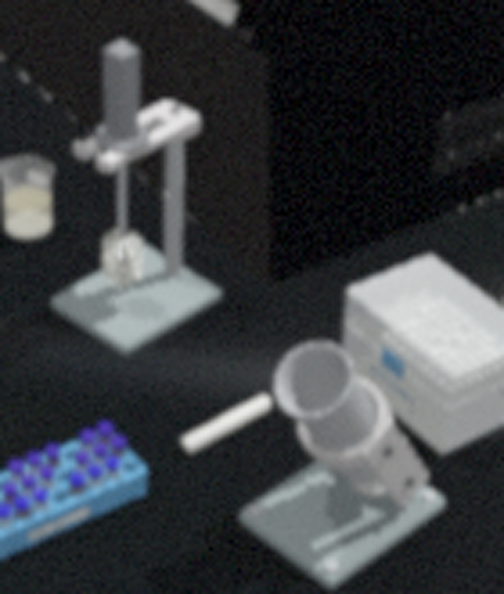

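View pics/tz0.png

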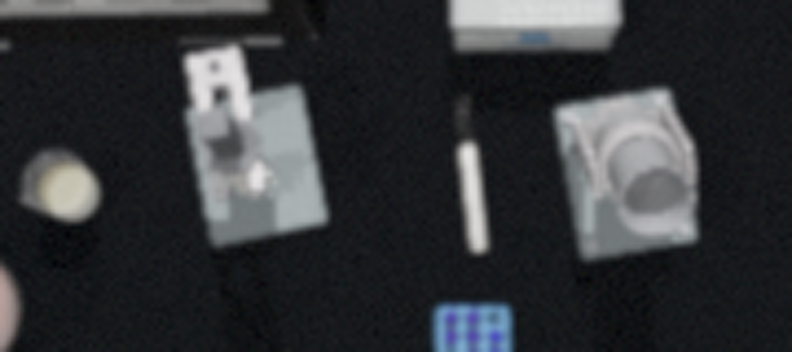

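```bash
cat > h.py <<'E'
from workcell import *
import numpy as np, cv2
C={n:calibration(n) for n in("side","top")}
def ray(n,u,v):
    c=C[n];R=c["R"];o=-R.T@c["t"];d=R.T@np.linalg.solve(c["K"],[u,v,1.]);return o,d/np.linalg.norm(d)
def pl(n,u,v,z):
    o,d=ray(n,u,v);return o+d*(z-o[2])/d[2]
def tri(s,t):
    A=np.zeros((3,3));b=np.zeros(3);rs=[ray("side",*s),ray("top",*t)]
    for o,d in rs:
        P=np.eye(3)-np.outer(d,d);A+=P;b+=P@o
    X=np.linalg.solve(A,b);return X,[np.linalg.norm((np.eye(3)-np.outer(d,d))@(X-o)) for o,d in rs]
def pr(n,X):
    c=C[n];p=c["K"]@(c["R"]@np.asarray(X,float)+c["t"]);return p[:2]/p[2]
E
python3 - <<'E'
from h import *
np.set_printoptions(precision=4,suppress=True)
T=lambda x,y:(x/4.4+150-.4,y/4.4+135-.4)
S=lambda x,y:(x/3.6+220-.4,y/3.6+100-.4)
for n in C: print(n,-C[n]["R"].T@C[n]["t"])
print("fork"); 
for p in [(188,113),(300,87),(328,220),(215,246)]: print(pl("top",*T(*p),.01)[:2])
for p in [(50,300),(126,350),(223,293)]: print(' s',pl("side",*S(*p),.01)[:2])
print("stand")
for p in [(554,105),(670,88),(698,240),(583,261)]: print(pl("top",*T(*p),.01)[:2])
for p in [(240,517),(333,587),(446,500)]: print(' s',pl("side",*S(*p),.01)[:2])
print("mouth",tri(S(316,380),T(655,190)))
print("handle top",pl("side",*S(121,46),.243),pl("top",*T(215,130),.243))
E
```

```text
side [ 0.0397 -0.7459  0.8338]
top [ 0.3999 -0.0017  1.2784]
fork
[0.6709 0.2182]
[0.6901 0.1308]
[0.585  0.1095]
[0.5661 0.1968]
 s [0.5652 0.198 ]
 s [0.5826 0.1096]
 s [0.6896 0.1291]
stand
[ 0.6725 -0.0669]
[ 0.6845 -0.1574]
[ 0.5648 -0.1753]
[ 0.55   -0.0865]
 s [ 0.5499 -0.09  ]
 s [ 0.5637 -0.1775]
 s [ 0.6825 -0.1552]
mouth (array([ 0.5798, -0.1266,  0.1484]), [np.float64(0.0025245937564649357), np.float64(0.0025245937564651174)])
handle top [0.6152 0.1661 0.243 ] [0.6099 0.1606 0.243 ]
```

```bash
python3 - <<'E'
from h import *
y=np.radians(8.9);ax=np.array([-np.sin(np.radians(32))*np.cos(y),-np.sin(np.radians(32))*np.sin(y),np.cos(np.radians(32))])
e1=np.array([-np.sin(y),np.cos(y),0]);e2=np.cross(ax,e1)
M=np.array([.5798,-.1266,.1484])
out=[]
for n,(x0,y0) in(("side",(290,185)),("top",(270,145))):
    im=cv2.imread(f"pics/{n}0.png")[y0:y0+60,x0:x0+60];f=8
    im=cv2.resize(im,None,fx=f,fy=f,interpolation=cv2.INTER_CUBIC)
    for r,c in((.027,(0,255,0)),(.02,(0,0,255))):
        p=np.array([(pr(n,M+r*(np.cos(a)*e1+np.sin(a)*e2))-[x0,y0]+.5)*f for a in np.linspace(0,6.283,80)])
        cv2.polylines(im,[p.astype(int)],True,c,1)
    out.append(im[:, :400])
cv2.imwrite("pics/rim0.png",np.hstack(out))
E
```

```text
(no output)
```

View pics/rim0.png

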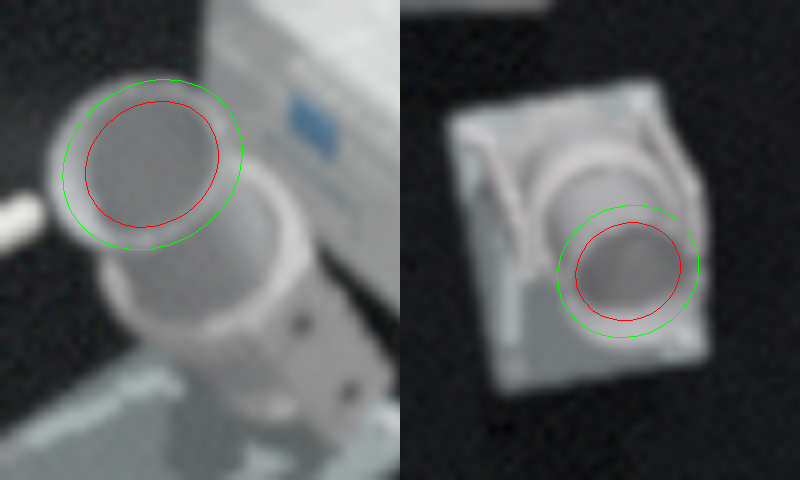

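```bash
python3 - <<'E'
from h import *
np.set_printoptions(precision=3,suppress=True)
print("box base", pl("side",295,172,0),pl("side",260,155,0))
print("box top edge in top cam at z=.3", pl("top",222,130,.3),pl("top",100,137,.3), "z=.2",pl("top",222,130,.2))
# horizontal row targets
p=np.array([.1882,.6217]);h=np.radians(163.2)
x=np.array([np.cos(h),np.sin(h)]);y=np.array([np.cos(h-np.pi/2),np.sin(h-np.pi/2)])
d=np.array([.6123,.161])-p;print(d@x,d@y)
E
```

```text
box base [0.759 0.155 0.   ] [0.719 0.291 0.   ]
box top edge in top cam at z=.3 [0.69  0.089 0.3  ] [0.676 0.415 0.3  ] z=.2 [0.72  0.098 0.2  ]
-0.5391561477556677 -0.31845870742887294
```

```bash
python3 -m pendant '[[[0,0,-0.04],0],[[0,0,-0.08],0],[[0,0,-0.12],0],[[0,0,-0.15],0],[[-0.034,-0.02,-0.15],-0.03],[[-0.068,-0.04,-0.15],-0.06],[[-0.102,-0.06,-0.15],-0.1],[[-0.136,-0.08,-0.15],-0.13],[[-0.17,-0.1,-0.15],-0.16],[[-0.204,-0.12,-0.15],-0.2],[[-0.238,-0.14,-0.15],-0.24],[[-0.272,-0.16,-0.15],-0.28],[[-0.306,-0.18,-0.15],-0.32],[[-0.34,-0.2,-0.15],-0.36],[[-0.374,-0.22,-0.15],-0.4],[[-0.408,-0.24,-0.15],-0.43],[[-0.442,-0.26,-0.15],-0.46],[[-0.476,-0.28,-0.15],-0.48],[[-0.51,-0.3,-0.15],-0.497],[[-0.539,-0.318,-0.15],-0.497]]' -1
```

```text
clock: 1.77
tcp_pos: [0.6133, 0.1591, 0.3969]
tcp_rot: [0.319, -3.125, 0.003]
ft_force: [0.6, 0.7, 0.1]
finger_gap: 0.0871
```

```bash
cat > snap.py <<'E'
import sys
from h import *
def snap(name,boxes,f=4):
    out=[]
    for n,(x,y,w,hh) in boxes.items():
        im=grab_frame(n)[:,:,::-1]; cv2.imwrite(f"pics/raw_{n}_{name}.png",im)
        out.append(cv2.resize(im[y:y+hh,x:x+w],None,fx=f,fy=f,interpolation=cv2.INTER_CUBIC))
    H=max(o.shape[0] for o in out)
    out=[cv2.copyMakeBorder(o,0,H-o.shape[0],0,0,cv2.BORDER_CONSTANT) for o in out]
    cv2.imwrite(f"pics/{name}.png",np.hstack(out))
E
python3 - <<'E'
from snap import *
snap("a1",{"side":(200,60,100,150),"top":(150,100,100,150)})
E
```

```text
(no output)
```

View pics/a1.png

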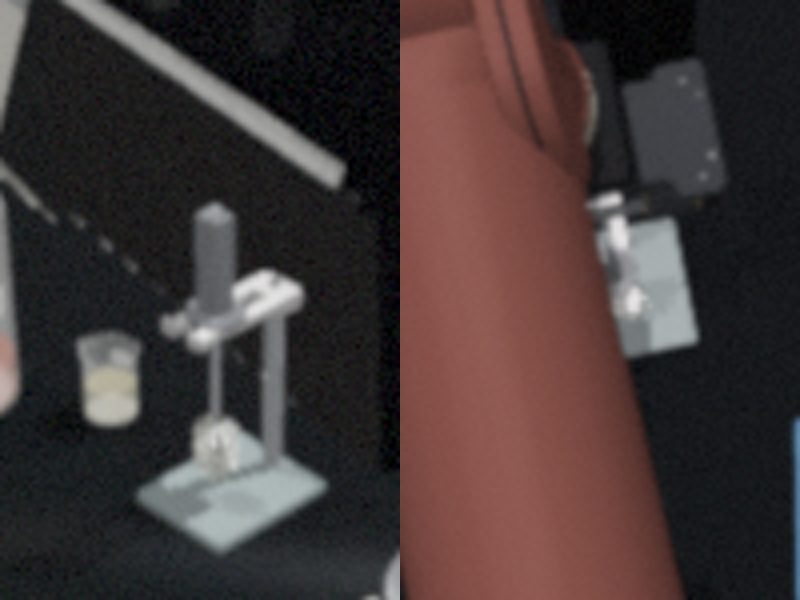

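```bash
python3 - <<'E'
from h import *
for z in(.243,.220,.18): print(z,(pr("side",[.6123,.161,z])-[200,60]+.5)*4)
for z in(.1,.14): print(z,(pr("side",[.6123,.161,z])-[200,60]+.5)*4)
E
```

```text
0.243 [215.23840504 215.86485688]
0.22 [215.41991894 246.77108843]
0.18 [215.72554008 298.80896317]
0.1 [216.30113865 396.81568677]
0.14 [216.01904446 348.78372685]
```

```bash
python3 -m pendant '[[[0,0.002,0.04],0],[[0,0.002,0.08],0],[[0,0.002,0.115],0],[[0,0.002,0.145],0],[[0,0.002,0.163],0],[[0,0.002,0.171],0],[[0,0.002,0.171],0],[[0,0.002,0.171],0]]' -1
python3 -m pendant '[[[0,0,0],0],[[0,0,0],0],[[0,0,0],0],[[0,0,0],0],[[0,0,0],0],[[0,0,0],0],[[0,0,0],0],[[0,0,0],0],[[0,0,0],0],[[0,0,0],0]]' 1 10
python3 - <<'E'
from snap import *
snap("a2",{"side":(200,60,100,150),"top":(150,100,100,150)})
E
```

```text
clock: 2.53
tcp_pos: [0.6145, 0.156, 0.226]
tcp_rot: [0.305, -3.126, 0.008]
ft_force: [0.4, 0.4, 0.2]
finger_gap: 0.087
clock: 3.37
tcp_pos: [0.6144, 0.1562, 0.226]
tcp_rot: [0.305, -3.126, 0.008]
ft_force: [0.3, 0.6, 1.6]
finger_gap: 0.0284
```

View pics/a2.png

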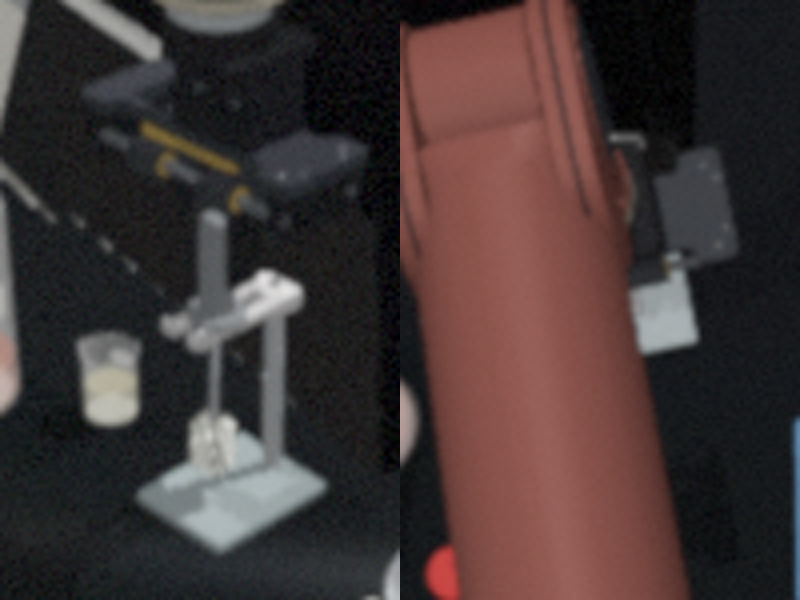

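```bash
python3 -m pendant '[[[0,0,0],0],[[0,0,0],0],[[0,0,0],0],[[0,0,0],0]]' 1 10
python3 - <<'E'
from snap import *
snap("a3",{"side":(215,70,70,75)},8)
E
```

```text
clock: 3.8
tcp_pos: [0.6142, 0.1575, 0.2259]
tcp_rot: [0.307, -3.126, 0.005]
ft_force: [-1.8, 4.8, -0.9]
finger_gap: 0.0206
```

View pics/a3.png

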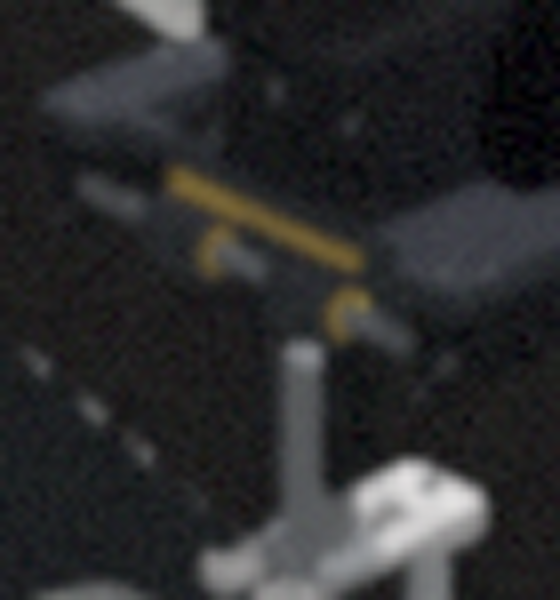

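```bash
python3 -m pendant '[[[0,0.002,-0.004],0],[[0,0.002,-0.008],0],[[0,0.002,-0.012],0],[[0,0.002,-0.012],0]]' 1 20
python3 - <<'E'
from snap import *
print(observe()["tcp_pos"],observe()["ft_force"])
snap("a4",{"side":(210,70,80,135)},4.4)
E
```

```text
clock: 4.18
tcp_pos: [0.6142, 0.1591, 0.2389]
tcp_rot: [-0.306, 3.126, -0.006]
ft_force: [-1.0, 2.2, 0.9]
finger_gap: 0.0199
[0.61418195 0.15909621 0.23894949] [-0.99590669  2.21639533  0.89576326]
```

View pics/a4.png

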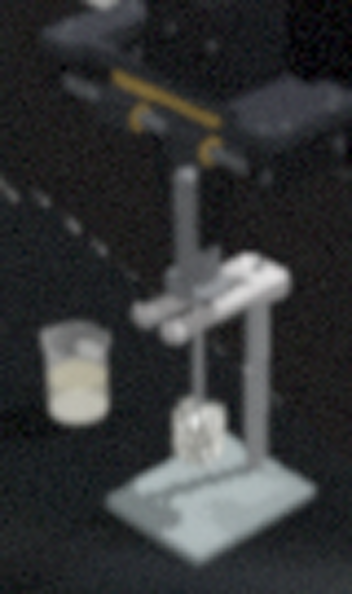

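```bash
python3 -m pendant '[[[0.015,0.001,0],0],[[0.03,0.001,0],0],[[0.045,0.001,0],0],[[0.065,0.001,0],0],[[0.085,0.001,0],0],[[0.09,0.001,-0.02],0],[[0.09,0.001,-0.05],0],[[0.09,0.001,-0.09],0],[[0.09,0.001,-0.13],0],[[0.09,0.001,-0.17],0],[[0.09,0.001,-0.17],0]]' 1 20
python3 - <<'E'
from snap import *
snap("a5",{"side":(200,20,110,135)},4.4)
E
```

```text
clock: 5.15
tcp_pos: [0.5275, 0.1425, 0.4169]
tcp_rot: [-0.303, 3.116, -0.001]
ft_force: [0.3, 0.2, -0.1]
finger_gap: 0.0199
```

View pics/a5.png

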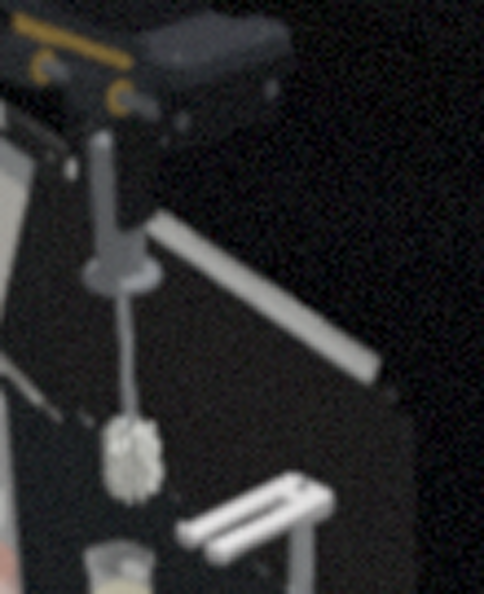

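```bash
python3 -m pendant '[[[0,-0.03,0],0],[[0,-0.065,0],0.01],[[0.001,-0.1,0],0.02],[[0.001,-0.135,0],0.03],[[0.002,-0.17,0],0.038],[[0.002,-0.205,0],0.038],[[0.003,-0.24,0.005],0.038],[[0.003,-0.26,0.01],0.038],[[0.003,-0.274,0.017],0.038],[[0.003,-0.274,0.017],0.038],[[0.003,-0.274,0.017],0.038],[[0.003,-0.274,0.017],0.038]]' 1 20
python3 - <<'E'
from snap import *
snap("b1",{"side":(240,60,110,170),"top":(240,90,90,120)},3.5)
E
```

```text
clock: 6.2
tcp_pos: [0.577, -0.1263, 0.3964]
tcp_rot: [-0.244, 3.125, -0.002]
ft_force: [-0.6, -0.1, -0.7]
finger_gap: 0.0199
```

View pics/b1.png

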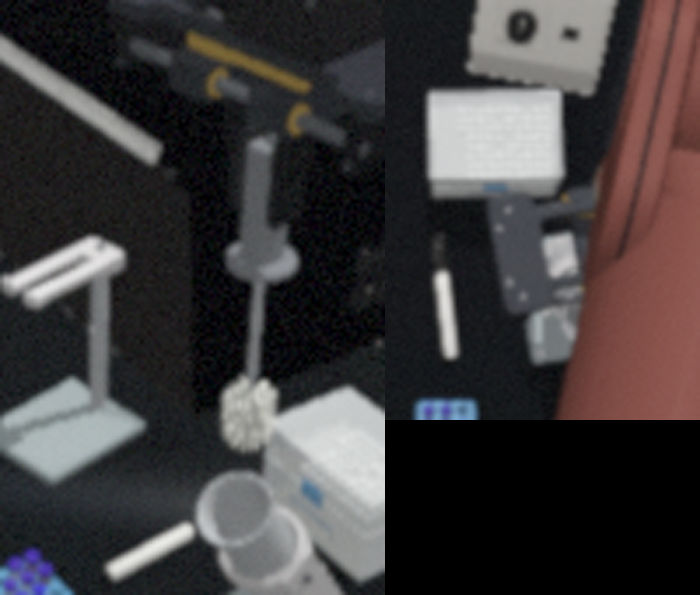

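```bash
python3 - <<'E'
from h import *
f=lambda X:(pr("side",X)-[240,60]+.5)*3.5
print(f([.577,-.1263,.2004]),f([.577,-.1263,.2004+.137]),f([.577,-.127,.151]))
im=cv2.imread("pics/raw_side_b1.png");g=im[:,:,1].astype(int)
for v in range(150,198,3): print(v,g[v,285:345:2])
E
```

```text
[243.27558647 448.18265139] [259.87622002 263.56318041] [238.60463761 507.96406617]
150 [ 31  21  30  26  29  19  10   9   8  18   9  13  12  68 117  58   6   0
   5  20   7  18   6  23  13   0  10   3   9   7]
153 [ 27  35  26  25  30  14  12  11   5  10   4  14   0  72 114  54   8   2
  15   3   5  17   9   3   0  19  13  12   1  11]
156 [ 33  29  28  31  31  14   1  12   9  15   5   0   9  75 106  17   4  18
   8  18  11  24  12   4   6   5   0   3   5  14]
159 [ 22  32  28  29  23  13   6   9   9  12  12  10  22  94 104  22   0  11
  10  12   7  11   0   5   9  22  14   8  15  30]
162 [ 23  30  33  28  27  19  17  16  16   1   4   5  21 103  98  13   2  14
   1  10   0   0   2   9   0  16  20  24  35  30]
165 [ 22  33  31  26  29  14   2  14  12   0  14   9  34 109  96  16  14   1
   9   6   3   6  20  24  27  30  29  25  30  34]
168 [ 26  26  30  24  30  14  15   5   9  16  25  71 156 130  81 117  30  18
  17  28  28  28  26  27  40  29  27  31  29  28]
171 [ 35  34  25  27  24  17   0   8   0  55 159 185 172 153 194 200 166  79
  25  31  28  27  40  31  44 104 143 175 119  42]

[... 315 characters left out ...]
147 179 203 205
 205 204 205 204 202 203 202 201 207 205 200 199]
183 [ 26  25  31  29  31  29  28  35  33  94 168 160 163 154 167 175 180 170
 196 200 203 203 206 211 213 216 216 216 215 214]
186 [ 33  32  17  26  30  28  34  33  37  45 105 159 142 152 154 140 143 137
 150 187 209 212 217 217 217 215 221 217 216 215]
189 [ 30  30  36  33  36  29  31  33  38  36  34  48  74  68  64  99 150 150
 147 147 158 194 214 218 220 224 217 214 215 214]
192 [ 32  30  37  40  35  32  37  36  36  37  43  40  41  36  44  93 149 163
 152 148 155 175 188 201 215 218 219 215 219 214]
195 [ 41  42  43  39  39  38  43  45  47  90 124 120 125 131  97 113 138 140
 144 157 150 161 177 171 187 205 215 215 210 214]
```

```bash
python3 -m pendant '[[[0.003,0,0.015],0],[[0.003,0,0.03],0],[[0.003,0,0.04],0],[[0.003,0,0.048],0],[[0.003,0,0.048],0]]' 1 15
python3 -m pendant '[[[0,0,0.003],0],[[0,0,0.006],0],[[0,0,0.009],0],[[0,0,0.009],0]]' 1 15
python3 - <<'E'
from snap import *
snap("b2",{"side":(270,110,80,110)},5.4)
E
```

```text
clock: 6.72
tcp_pos: [0.5742, -0.1256, 0.3474]
tcp_rot: [-0.248, 3.126, -0.001]
ft_force: [0.1, 0.4, -0.7]
finger_gap: 0.02
clock: 7.05
tcp_pos: [0.5742, -0.1255, 0.3381]
tcp_rot: [-0.248, 3.126, -0.001]
ft_force: [0.0, -0.4, -0.3]
finger_gap: 0.0198
```

View pics/b2.png

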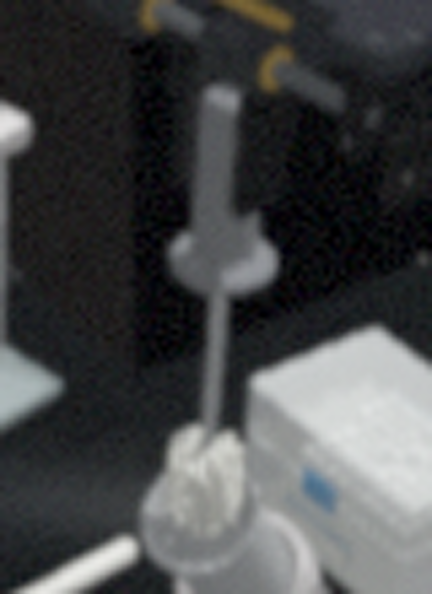

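```bash
python3 -m pendant '[[[0.006,0,0],0],[[0.012,0,0.001],0],[[0.018,0,0.001],0],[[0.024,0,0.002],0],[[0.03,0,0.003],0],[[0.036,0,0.004],0],[[0.042,0,0.005],0],[[0.048,0,0.007],0],[[0.048,0,0.007],0]]' 1 8
python3 - <<'E'
from snap import *
snap("b3",{"side":(250,110,100,110)},5.4)
E
```

```text
clock: 7.85
tcp_pos: [0.5257, -0.1336, 0.3309]
tcp_rot: [-0.247, 3.126, -0.001]
ft_force: [0.4, -0.6, -0.6]
finger_gap: 0.0196
```

View pics/b3.png

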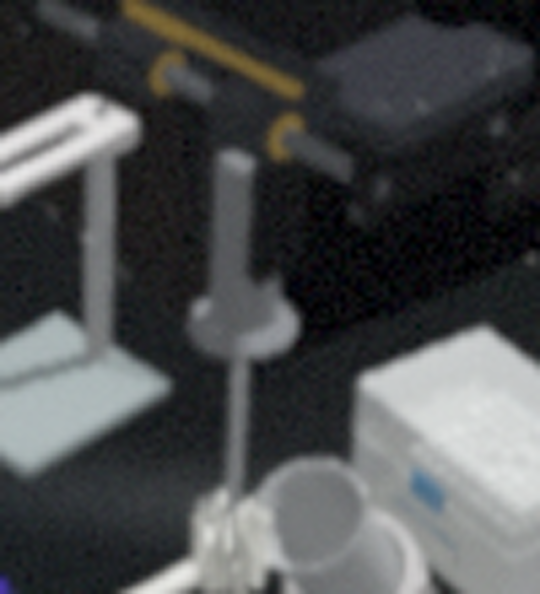

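```bash
cat > plan.py <<'E'
import numpy as np
def grip(th,d,l):  # deg, mm depth, mm lateral (stand x up-side +). returns TCP offset from M: stand-x mm, z mm
    t=np.radians(th);A=np.radians(32);a=np.array([-np.sin(A),np.cos(A)]);n=np.array([np.cos(A),np.sin(A)])
    P=-d*a+l*n
    return P+190*np.array([-np.sin(t),np.cos(t)])+[0,6]
E
python3 - <<'E'
from plan import *
g0=None
for th,c in((0,4.5),(4,6),(8,8),(12,9.5),(16,11),(20,13),(24,15),(28,18),(32,22),(33,25)):
    ph=np.radians(32-th); l=-22+15.5*np.cos(ph); d=c+15.5*np.sin(ph)
    g=grip(th,d,l)
    if g0 is None:g0=g
    print(th,round(d,1),round(l,1),g.round(1),"tool dx %.1f dz %.1f"%(-(g-g0)[0],-(g-g0)[1]))
E
```

```text
0 12.7 -8.9 [ -0.8 180.5] tool dx -0.0 dz -0.0
4 13.3 -8.3 [-13.3 179.9] tool dx 12.5 dz 0.7
8 14.3 -7.8 [-25.5 177.9] tool dx 24.7 dz 2.7
12 14.8 -7.4 [-38.  175.4] tool dx 37.2 dz 5.2
16 15.3 -7.1 [-50.3 171.9] tool dx 49.5 dz 8.6
20 16.2 -6.8 [-62.2 167.2] tool dx 61.4 dz 13.4
24 17.2 -6.7 [-73.8 161.5] tool dx 73.1 dz 19.0
28 19.1 -6.5 [-84.6 154.1] tool dx 83.9 dz 26.4
32 22.0 -6.5 [-94.5 145. ] tool dx 93.8 dz 35.5
33 24.7 -6.5 [-95.9 140.9] tool dx 95.1 dz 39.6
```

```bash
python3 -m pendant '[[[0,0,-0.02],0],[[0,0,-0.045],0],[[-0.02,0,-0.045],0],[[-0.045,-0.001,-0.045],0],[[-0.0525,-0.001,-0.04],0],[[-0.0525,-0.001,-0.03],0],[[-0.0525,-0.001,-0.02],0],[[-0.0525,-0.001,-0.01],0],[[-0.0525,-0.001,-0.01],0]]' 1 8
python3 -m pendant '[[[0,0,0.003],0],[[0,0,0.006],0],[[0,0,0.008],0],[[0,0,0.008],0]]' 1 8
python3 - <<'E'
from snap import *
print(observe()["ft_force"])
snap("b4",{"side":(270,110,80,110)},5.4)
E
```

```text
clock: 8.65
tcp_pos: [0.5766, -0.1261, 0.3387]
tcp_rot: [-0.247, 3.129, 0.001]
ft_force: [0.3, 0.1, -1.2]
finger_gap: 0.0198
clock: 8.98
tcp_pos: [0.5764, -0.1262, 0.3306]
tcp_rot: [-0.247, 3.129, 0.001]
ft_force: [0.5, -0.4, -1.3]
finger_gap: 0.02
[ 0.46283399 -0.44483684 -1.33084916]
```

View pics/b4.png

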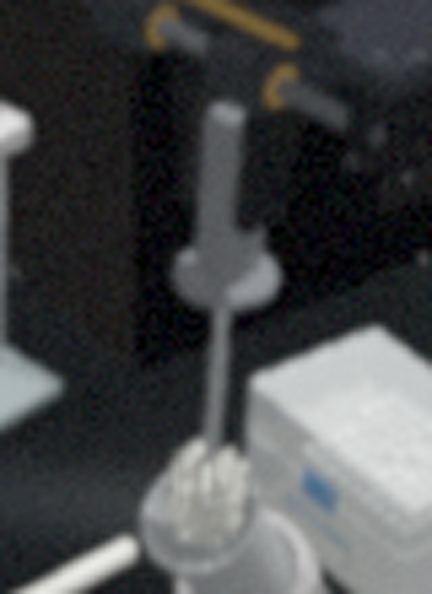

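```bash
python3 -m pendant '[[[0,0,0.002],0],[[0,0,0.004],0],[[0,0,0.004],0]]' 1 6
python3 -m pendant '[[[0,0,0.002],0],[[0,0,0.004],0],[[0,0,0.004],0]]' 1 6
python3 -m pendant '[[[0,0,0.002],0],[[0,0,0.004],0],[[0,0,0.004],0]]' 1 6
python3 - <<'E'
from snap import *
snap("b5",{"side":(270,110,80,110)},5.4)
E
```

```text
clock: 9.28
tcp_pos: [0.5765, -0.1261, 0.3266]
tcp_rot: [-0.247, 3.129, 0.001]
ft_force: [1.0, 0.5, 0.2]
finger_gap: 0.02
clock: 9.53
tcp_pos: [0.5764, -0.1261, 0.322]
tcp_rot: [-0.247, 3.13, 0.001]
ft_force: [-0.7, 1.0, -0.2]
finger_gap: 0.0199
clock: 9.78
tcp_pos: [0.5765, -0.126, 0.3178]
tcp_rot: [-0.247, 3.13, 0.001]
ft_force: [1.1, -0.3, 0.1]
finger_gap: 0.0202
```

View pics/b5.png

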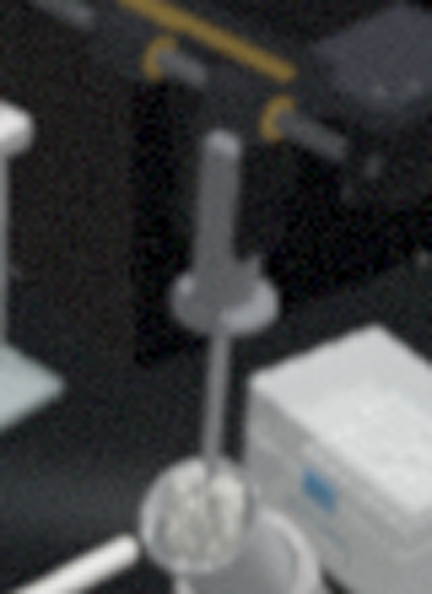

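```bash
python3 -m pendant '[[[0.005,0,0],0],[[0.01,0,0],0],[[0.015,0,0],0],[[0.02,0,-0.001],0],[[0.026,0,-0.001],0],[[0.033,0,0],0],[[0.04,0,0.001],0],[[0.046,0,0.003],0],[[0.046,0,0.003],0]]' 1 6
python3 - <<'E'
from snap import *
snap("b6",{"side":(250,110,100,110)},5.4)
E
```

```text
clock: 10.58
tcp_pos: [0.5297, -0.1338, 0.3147]
tcp_rot: [-0.245, 3.13, 0.002]
ft_force: [-0.9, -0.2, -1.2]
finger_gap: 0.0201
```

View pics/b6.png

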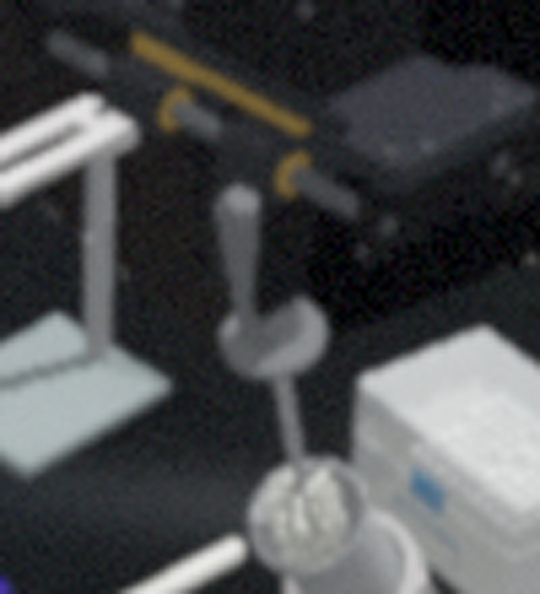

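The head is inside the mouth and the brush is now pivoting in the jaws as intended. I'll continue to 32°.

```bash
python3 -m pendant '[[[0.006,0,0.002],0],[[0.012,0,0.004],0],[[0.018,0,0.006],0],[[0.024,0,0.0085],0],[[0.03,0,0.0115],0],[[0.036,0,0.015],0],[[0.042,0,0.018],0],[[0.046,0,0.0205],0],[[0.046,0,0.0205],0]]' 1 6
python3 - <<'E'
from snap import *
snap("b7",{"side":(240,110,110,110)},5.4)
E
```

```text
clock: 11.38
tcp_pos: [0.4838, -0.1408, 0.2936]
tcp_rot: [-0.246, 3.131, 0.003]
ft_force: [0.5, 0.5, -0.8]
finger_gap: 0.0198
```

View pics/b7.png

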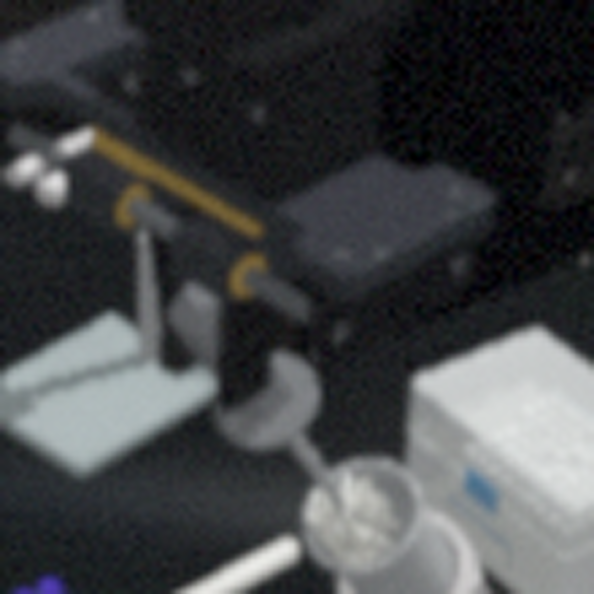

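```bash
python3 -m pendant '[[[-0.0027,0,0.0042],0],[[-0.0053,0,0.0085],0],[[-0.008,0,0.0127],0],[[-0.0106,0,0.017],0],[[-0.0133,0,0.0212],0],[[-0.0133,0,0.0212],0]]' 1 12
python3 -m pendant '[[[-0.0005,0,0.0008],0],[[-0.001,0,0.0017],0],[[-0.0016,0,0.0025],0],[[-0.0021,0,0.0034],0]]' 1 12
python3 - <<'E'
from snap import *
print(observe()["ft_force"])
snap("b8",{"side":(240,110,110,110)},5.4)
E
```

```text
clock: 11.93
tcp_pos: [0.4976, -0.1381, 0.2714]
tcp_rot: [0.247, -3.131, -0.002]
ft_force: [-1.5, 0.4, -0.5]
finger_gap: 0.0199
clock: 12.27
tcp_pos: [0.4998, -0.1379, 0.2681]
tcp_rot: [0.247, -3.132, -0.002]
ft_force: [0.5, -0.3, -0.4]
finger_gap: 0.0198
[ 0.49740138 -0.31000806 -0.42858213]
```

View pics/b8.png

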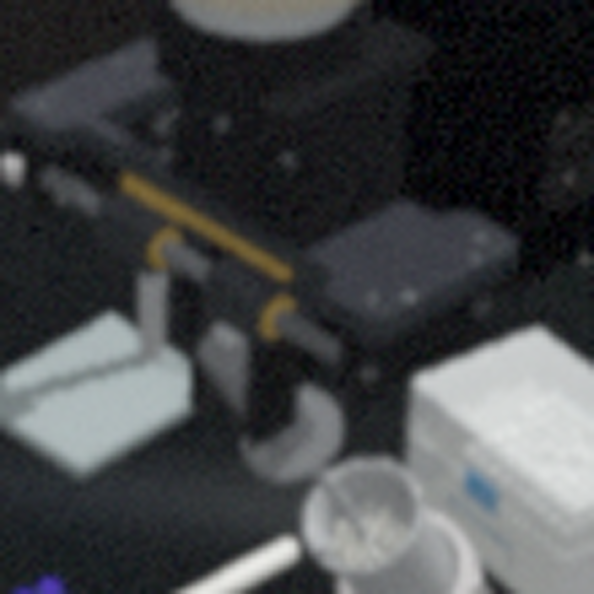

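```bash
python3 -m pendant '[[[-0.002,0,0.0005],0],[[-0.004,0,0.001],0],[[-0.0058,0,0.0017],0],[[-0.0058,0,0.0017],0]]' 1 15
python3 -m pendant '[[[-0.0005,0,0.0008],0],[[-0.001,0,0.0017],0],[[-0.0013,0,0.0021],0],[[-0.0013,0,0.0021],0]]' 1 15
```

```text
clock: 12.65
tcp_pos: [0.5058, -0.1367, 0.2661]
tcp_rot: [0.247, -3.131, -0.002]
ft_force: [0.1, -0.3, -1.0]
finger_gap: 0.0196
clock: 12.98
tcp_pos: [0.507, -0.1365, 0.264]
tcp_rot: [0.247, -3.131, -0.002]
ft_force: [-0.3, 0.2, 1.1]
finger_gap: 0.0198
```

```bash
python3 -m pendant '[[[-0.0005,0,0.0008],0],[[-0.001,0,0.0017],0],[[-0.0016,0,0.0025],0],[[-0.0016,0,0.0025],0]]' 1 15
```

```text
clock: 13.32
tcp_pos: [0.5086, -0.1363, 0.2615]
tcp_rot: [0.247, -3.131, -0.002]
ft_force: [-2.5, -0.5, 3.4]
finger_gap: 0.0197
```

```bash
python3 -m pendant '[[[-0.0005,0,0.0008],0],[[-0.001,0,0.0017],0],[[-0.0016,0,0.0025],0],[[-0.0016,0,0.0025],0]]' 1 15
```

```text
clock: 13.65
tcp_pos: [0.5101, -0.1362, 0.2591]
tcp_rot: [0.247, -3.131, -0.002]
ft_force: [-4.3, -0.8, 6.5]
finger_gap: 0.0197
```

```bash
python3 -m pendant '[[[0,0,0],0],[[0,0,0],0]]' 1 15
python3 - <<'E'
from snap import *
a=[]
print(observe()["ft_force"])
snap("c1",{"side":(240,110,110,110)},5.4)
E
```

```text
clock: 13.82
tcp_pos: [0.51, -0.1362, 0.2594]
tcp_rot: [0.247, -3.131, -0.002]
ft_force: [-4.7, -0.2, 6.6]
finger_gap: 0.0196
[-4.69731378 -0.22247889  6.61339896]
```

View pics/c1.png

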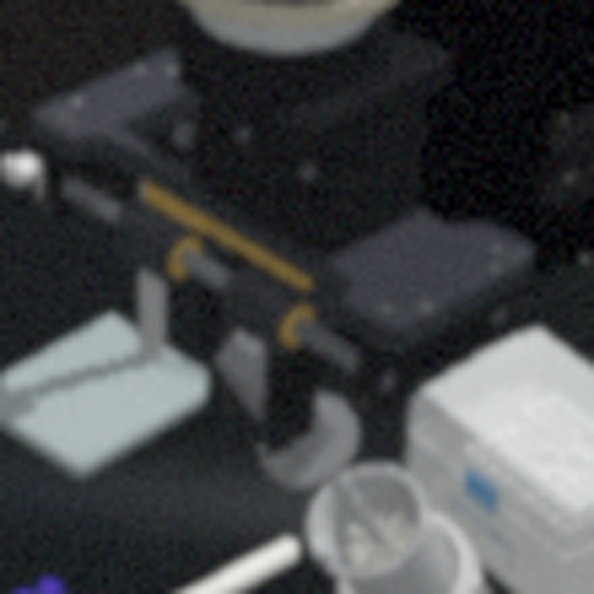

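```bash
cat > give.py <<'E'
from h import *
import sys
ax=np.array([-.5235,-.082,.848]);M=np.array([.577,-.127,.151])
def give(f,ref="pics/side0.png"):
    a=cv2.imread(ref,0).astype(np.float32);b=cv2.imread(f,0).astype(np.float32)
    a=cv2.GaussianBlur(a,(0,0),.8);b=cv2.GaussianBlur(b,(0,0),.8)
    # collar-free crop of the lower-left rim edge
    x,y,w,h=293,198,14,30
    s=[]
    r=a[y:y+h,x:x+w];sr=b[y-4:y+h+6,x-4:x+w+6]
    k=4
    m=cv2.matchTemplate(cv2.resize(sr,None,fx=k,fy=k,interpolation=cv2.INTER_CUBIC),cv2.resize(r,None,fx=k,fy=k,interpolation=cv2.INTER_CUBIC),cv2.TM_CCOEFF_NORMED)
    _,v,_,p=cv2.minMaxLoc(m)
    return (p[0]/k-4,p[1]/k-4),v
print("px per 5mm",pr("side",M-.005*ax)-pr("side",M))
for f in sys.argv[1:]: print(f,give(f))
E
python3 give.py pics/raw_side_b8.png pics/raw_side_c1.png pics/raw_side_b7.png
```

```text
px per 5mm [0.66436265 0.9129408 ]
pics/raw_side_b8.png ((0.25, -0.25), 0.9593169689178467)
pics/raw_side_c1.png ((0.25, 0.0), 0.9545757174491882)
pics/raw_side_b7.png ((0.25, -0.5), 0.9074799418449402)
```

```bash
python3 - <<'E'
from h import *
for n in("side0","raw_side_b8","raw_side_c1"):
    g=cv2.GaussianBlur(cv2.imread(f"pics/{n}.png",0).astype(np.float32),(0,0),1)
    def cross(p): # subpixel first crossing of 75
        i=np.argmax(p>75);return i-(p[i]-75)/(p[i]-p[i-1])
    print(n,[round(285+cross(g[r,285:320]),2) for r in(203,206,209,212)],[round(185+cross(g[185:215,c]),2) for c in(304,307,310)])
E
```

```text
side0 [np.float64(294.48), np.float64(294.12), np.float64(289.22), np.float64(285.65)] [np.float64(194.29), np.float64(193.68), np.float64(193.65)]
raw_side_b8 [np.float64(294.42), np.float64(294.08), np.float64(289.18), np.float64(285.64)] [np.float64(194.08), np.float64(193.68), np.float64(193.6)]
raw_side_c1 [np.float64(295.5), np.float64(294.93), np.float64(289.19), np.float64(285.66)] [np.float64(185.18), np.float64(194.58), np.float64(194.59)]
```

```bash
python3 -m pendant '[[[0.0035,0,-0.0055],0],[[0.007,0,-0.011],0],[[0.0105,0,-0.0165],0],[[0.014,0,-0.022],0],[[0.018,0,-0.0285],0],[[0.018,0,-0.0285],0],[[0.018,0,-0.0285],0]]' 1 15
python3 - <<'E'
from snap import *
print(observe()["ft_force"])
snap("c2",{"side":(240,110,110,110)},5.4)
E
```

```text
clock: 14.45
tcp_pos: [0.4923, -0.1391, 0.2884]
tcp_rot: [-0.247, 3.132, 0.003]
ft_force: [-0.3, -1.3, -0.7]
finger_gap: 0.0199
[-0.25257742 -1.34175615 -0.68990424]
```

View pics/c2.png

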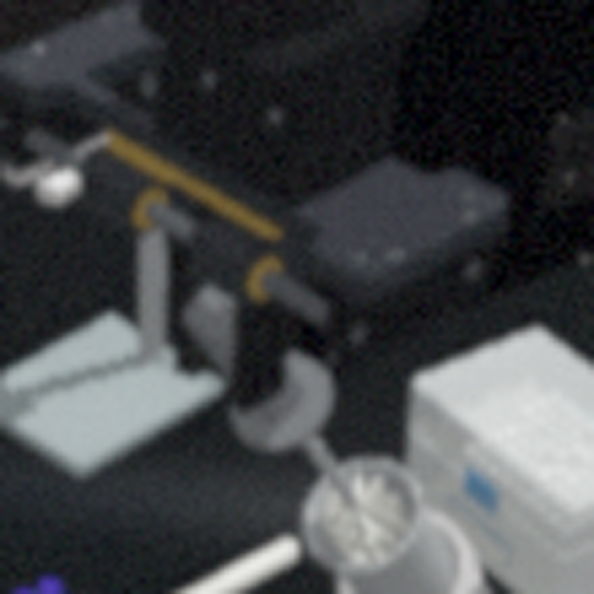

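```bash
python3 -m pendant '[[[-0.0035,0,0.0055],0],[[-0.007,0,0.011],0],[[-0.0105,0,0.0165],0],[[-0.014,0,0.0225],0],[[-0.0155,0,0.025],0],[[-0.0165,0,0.0265],0],[[-0.0175,0,0.0283],0],[[-0.0175,0,0.0283],0],[[-0.0175,0,0.0283],0],[[-0.0175,0,0.0283],0]]' 1 15
python3 - <<'E'
from snap import *
s=[observe()["ft_force"]];
snap("c3",{"side":(240,110,110,110)},5.4);print(s)
g=cv2.GaussianBlur(cv2.imread("pics/raw_side_c3.png",0).astype(np.float32),(0,0),1)
def cross(p):
    i=np.argmax(p>75);return i-(p[i]-75)/(p[i]-p[i-1])
print([round(290+cross(g[r,290:320]),2) for r in(203,206)],[round(188+cross(g[188:215,c]),2) for c in(307,310)])
E
```

```text
clock: 15.33
tcp_pos: [0.5092, -0.1364, 0.26]
tcp_rot: [0.247, -3.131, -0.003]
ft_force: [-5.2, 0.4, 5.1]
finger_gap: 0.0197
[array([-5.20095504,  0.40844923,  5.12176744])]
[np.float64(295.27), np.float64(294.49)] [np.float64(194.22), np.float64(194.38)]
```

```bash
python3 -m pendant '[[[0.0035,0,-0.0055],0],[[0.007,0,-0.011],0],[[0.0105,0,-0.0165],0],[[0.014,0,-0.022],0],[[0.0175,0,-0.028],0],[[0.0175,0,-0.028],0],[[0.0175,0,-0.028],0]]' 1 15
python3 - <<'E'
from snap import *
snap("c4",{"side":(240,110,110,110)},5.4)
E
python3 -m pendant '[[[-0.0035,0,0.0055],0],[[-0.007,0,0.011],0],[[-0.0105,0,0.0165],0],[[-0.014,0,0.0225],0],[[-0.0155,0,0.025],0],[[-0.0165,0,0.0265],0],[[-0.0175,0,0.0283],0],[[-0.0175,0,0.0283],0],[[-0.0175,0,0.0283],0],[[-0.0175,0,0.0283],0]]' 1 15
python3 - <<'E'
from snap import *
s=[observe()["ft_force"]];
snap("c5",{"side":(240,110,110,110)},5.4);print(s)
g=cv2.GaussianBlur(cv2.imread("pics/raw_side_c5.png",0).astype(np.float32),(0,0),1)
def cross(p):
    i=np.argmax(p>75);return i-(p[i]-75)/(p[i]-p[i-1])
print([round(290+cross(g[r,290:320]),2) for r in(203,206)],[round(188+cross(g[188:215,c]),2) for c in(307,310)])
a=cv2.imread("pics/c4.png");b=cv2.imread("pics/c5.png");cv2.imwrite("pics/c45.png",cv2.resize(np.hstack([a,b]),None,fx=.67,fy=.67))
E
```

```text
clock: 15.97
tcp_pos: [0.492, -0.1392, 0.2885]
tcp_rot: [-0.247, 3.132, 0.004]
ft_force: [-1.2, 0.2, -2.2]
finger_gap: 0.0198
clock: 16.85
tcp_pos: [0.5089, -0.1364, 0.2601]
tcp_rot: [0.247, -3.131, -0.004]
ft_force: [-4.9, 0.9, 5.6]
finger_gap: 0.02
[array([-4.87900991,  0.90263113,  5.61314978])]
[np.float64(295.29), np.float64(294.51)] [np.float64(194.31), np.float64(194.37)]
```

View pics/c45.png

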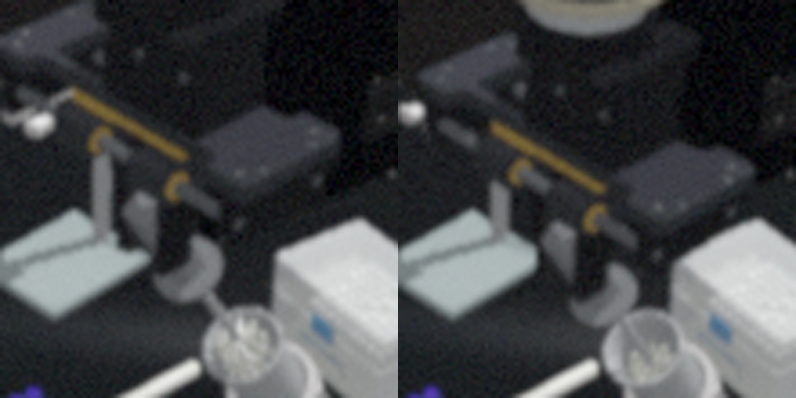

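```bash
python3 - <<'E'
from plan import *
p=np.array([.5089,-.1364,.2601])-np.array([.577,-.127,.151]); g0=np.array([p[0]*.988+p[1]*.155,p[2]])*1000
print(g0, "stand y",(-p[0]*.155+p[1]*.988)*1000)
for th,d,l in((32,67,0),(32,28,0),(28,26,-1),(24,24,-1.7),(20,22,-2.3),(16,20,-2.9),(12,18,-3.1),(8,15,-3.3),(4,13,-3.3),(0,11,-3.4),(-2,9,-3),(-3,5,-3)):
    g=grip(th,d,l+1); print(th,"tool dx %.1f dz %.1f"%(-(g-g0)[0],-(g-g0)[1]))
E
```

```text
[-68.7398 109.1   ] stand y 1.2682999999999982
32 tool dx -4.4 dz -1.7
32 tool dx 16.3 dz -34.8
28 tool dx 6.7 dz -42.6
24 tool dx -3.6 dz -49.7
20 tool dx -14.3 dz -56.1
16 tool dx -25.4 dz -61.6
12 tool dx -37.0 dz -66.4
8 tool dx -48.3 dz -71.1
4 tool dx -60.4 dz -74.2
0 tool dx -72.5 dz -76.3
-2 tool dx -78.4 dz -78.1
-3 tool dx -79.6 dz -81.3
```

```bash
python3 -m pendant '[[[0.004,0,-0.0065],0],[[0.008,0,-0.013],0],[[0.012,0,-0.019],0],[[0.015,0,-0.025],0],[[0.018,0,-0.03],0],[[0.0163,0,-0.0348],0],[[0.0163,0,-0.0348],0]]' 1 15
python3 -m pendant '[[[-0.005,0,-0.004],0],[[-0.0096,0,-0.0078],0],[[-0.015,0,-0.0115],0],[[-0.02,0,-0.015],0],[[-0.0255,0,-0.018],0],[[-0.0306,0,-0.0213],0],[[-0.036,0,-0.024],0],[[-0.0417,0,-0.0268],0],[[-0.0417,0,-0.0268],0]]' 1 7
python3 - <<'E'
from snap import *
print(observe()["ft_force"])
snap("d1",{"side":(240,90,110,130)},4.5)
E
```

```text
clock: 17.48
tcp_pos: [0.4932, -0.139, 0.296]
tcp_rot: [-0.247, 3.131, 0.004]
ft_force: [-0.0, -0.2, -0.2]
finger_gap: 0.0199
clock: 18.23
tcp_pos: [0.5356, -0.1321, 0.3232]
tcp_rot: [-0.248, 3.131, 0.003]
ft_force: [-0.0, -0.8, -1.4]
finger_gap: 0.0198
[-0.03849446 -0.75700298 -1.35884818]
```

View pics/d1.png

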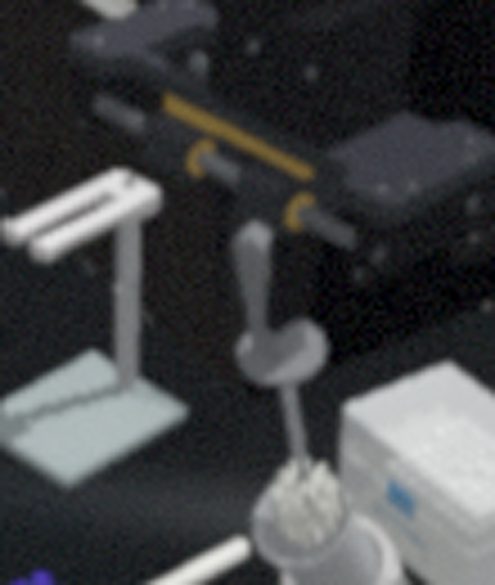

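```bash
python3 -m pendant '[[[-0.006,0,-0.002],0],[[-0.0116,0,-0.004],0],[[-0.017,0,-0.006],0],[[-0.023,0,-0.0075],0],[[-0.029,0,-0.009],0],[[-0.035,0,-0.01],0],[[-0.041,0,-0.011],0],[[-0.047,0,-0.012],0],[[-0.053,0,-0.0125],0],[[-0.053,0,-0.0125],0]]' 1 7
python3 - <<'E'
from snap import *
print(observe()["ft_force"])
snap("d2",{"side":(240,90,110,130)},4.5)
E
```

```text
clock: 19.12
tcp_pos: [0.5886, -0.1235, 0.3353]
tcp_rot: [-0.249, 3.131, 0.003]
ft_force: [0.0, 0.3, -1.0]
finger_gap: 0.0203
[ 0.01392828  0.26881218 -0.97834645]
```

View pics/d2.png

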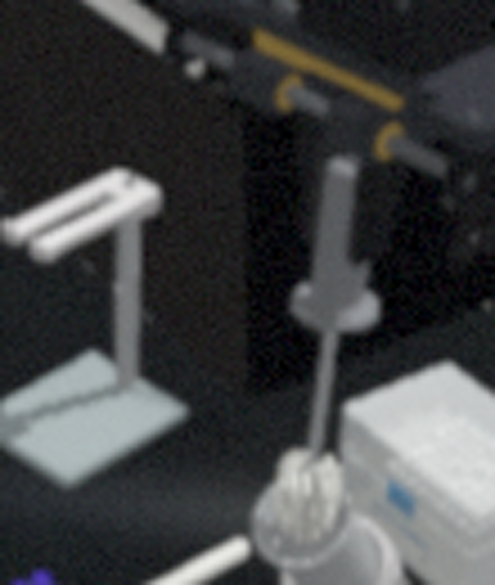

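```bash
python3 -m pendant '[[[0,0,-0.015],0],[[0,0,-0.03],0],[[0,0,-0.06],0],[[0,0,-0.09],0],[[0.002,0.03,-0.09],0],[[0.004,0.065,-0.09],-0.01],[[0.006,0.1,-0.09],-0.02],[[0.008,0.135,-0.09],-0.03],[[0.01,0.17,-0.09],-0.044],[[0.012,0.205,-0.09],-0.044],[[0.015,0.24,-0.09],-0.044],[[0.016,0.26,-0.09],-0.044],[[0.017,0.273,-0.09],-0.044],[[0.017,0.273,-0.09],-0.044],[[0.017,0.273,-0.09],-0.044]]' 1 15
python3 - <<'E'
from snap import *
print(observe()["ft_force"])
snap("d3",{"side":(200,20,110,135),"top":(160,100,80,120)},4)
f=lambda X:(pr("side",X)-[200,20]+.5)*4
p=observe()["tcp_pos"]-[0,0,.006]
for h in(190,145,137,45,0): print(h,f(p-[0,0,.19-h/1000]).round(1), f(p-[0,0,.19-h/1000]+[.02,0,0]).round(1))
E
```

```text
clock: 20.42
tcp_pos: [0.5284, 0.1422, 0.4258]
tcp_rot: [-0.317, 3.124, 0.002]
ft_force: [0.4, -0.8, -1.1]
finger_gap: 0.0198
[ 0.43159297 -0.76914556 -1.05813197]
190 [108.7 152.3] [139.  144.8]
145 [111.9 226.8] [141.4 219. ]
137 [112.4 239.7] [141.8 231.7]
45 [118.4 379.3] [146.3 370.7]
0 [121.2 442.5] [148.3 433.7]
```

View pics/d3.png

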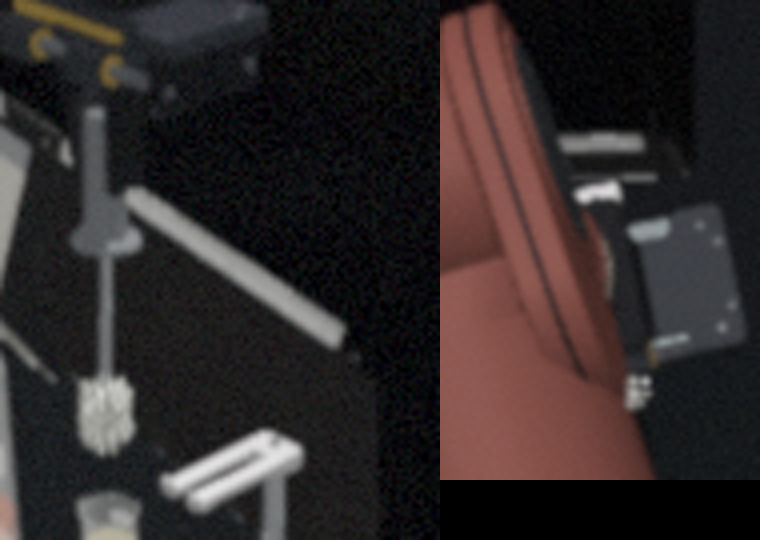

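```bash
python3 -m pendant '[[[0,0.0015,0.035],0],[[0,0.0015,0.07],0],[[0,0.0015,0.105],0],[[0,0.0015,0.14],0],[[0,0.0015,0.17],0],[[0,0.0015,0.185],0],[[0,0.0015,0.188],0],[[0,0.0015,0.188],0],[[0,0.0015,0.188],0]]' 1 15
python3 - <<'E'
from snap import *
print(observe()["ft_force"])
snap("d4",{"side":(200,70,110,135)},4.4)
E
```

```text
clock: 21.27
tcp_pos: [0.5297, 0.1416, 0.2393]
tcp_rot: [-0.309, 3.123, 0.002]
ft_force: [1.3, 0.2, -0.3]
finger_gap: 0.0199
[ 1.33716749  0.23232408 -0.34660317]
```

View pics/d4.png

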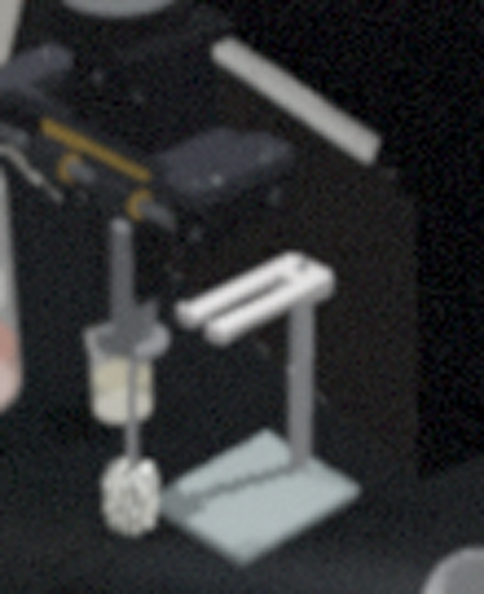

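```bash
python3 - <<'E'
from h import *
f=lambda X:(pr("side",X)-[200,70]+.5)*4.4
c=np.array([np.cos(np.radians(11.7)),np.sin(np.radians(11.7)),0]);n=np.array([-c[1],c[0],0]);s=np.array([.6123,.161,.165])
for a,b in((-33,12.5),(-33,-12.5),(-33,7),(-33,-7),(30,7)): print(a,b,f(s+a/1e3*c+b/1e3*n+[0,0,.004 if a==-33 else 0]).round(1))
im=cv2.imread("pics/raw_side_d4.png")
cv2.imwrite("pics/d4z.png",cv2.resize(im[115:165,215:285],None,fx=11,fy=11,interpolation=cv2.INTER_CUBIC))
g=lambda X:((pr("side",X)-[215,115]+.5)*11).round(0)
for a,b in((-33,18),(-33,-18),(-33,7),(-33,-7)): print(a,b,g(s+a/1e3*c+b/1e3*n+[0,0,.004]))
p=np.array([.5297,.1416,.178]);print("guard",g(p), g(p+[-.004,0,0]))
E
```

```text
-33 12.5 [184.5 312.4]
-33 -12.5 [212.7 328.1]
-33 7 [190.6 315.8]
-33 -7 [206.4 324.6]
30 7 [263.9 283.5]
-33 18 [281. 277.]
-33 -18 [382. 334.]
-33 7 [312. 295.]
-33 -7 [351. 317.]
guard [178. 360.] [163. 365.]
```

View pics/d4z.png

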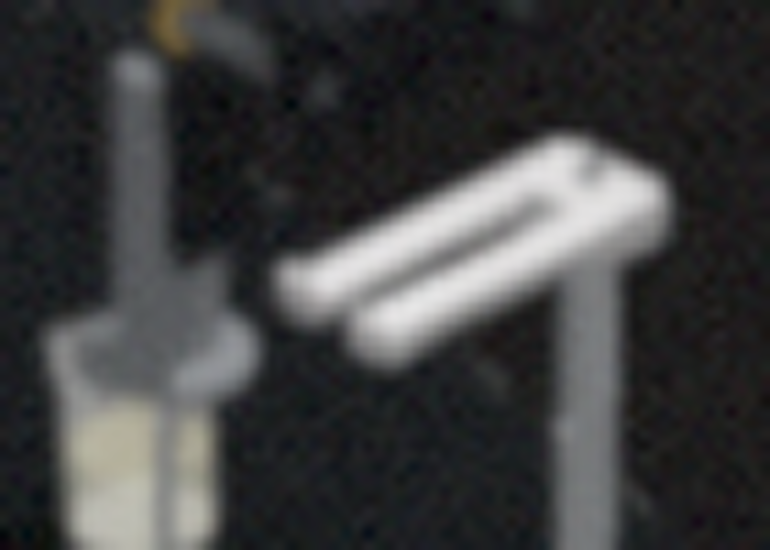

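```bash
python3 -m pendant '[[[-0.005,0.0027,0],0],[[-0.015,0.0027,0],0],[[-0.025,0.0027,0],0],[[-0.035,0.0027,0],0],[[-0.042,0.0027,0],0],[[-0.05,0.0027,0],0],[[-0.05,0.0027,0],0]]' 1 15
python3 -m pendant '[[[-0.008,0,0],0],[[-0.016,0,0],0],[[-0.024,0,0],0],[[-0.032,0,0],0],[[-0.038,0,0],0],[[-0.038,0,0],0]]' 1 15
python3 - <<'E'
from snap import *
print(observe()["ft_force"])
snap("d5",{"side":(200,70,110,135)},4.4)
E
```

```text
clock: 21.9
tcp_pos: [0.5797, 0.1546, 0.2394]
tcp_rot: [-0.31, 3.122, 0.002]
ft_force: [-0.5, -0.6, 0.1]
finger_gap: 0.0201
clock: 22.4
tcp_pos: [0.618, 0.1623, 0.2393]
tcp_rot: [-0.31, 3.122, 0.001]
ft_force: [-0.1, -1.1, -1.5]
finger_gap: 0.0197
[-0.11734964 -1.12174712 -1.51900775]
```

View pics/d5.png

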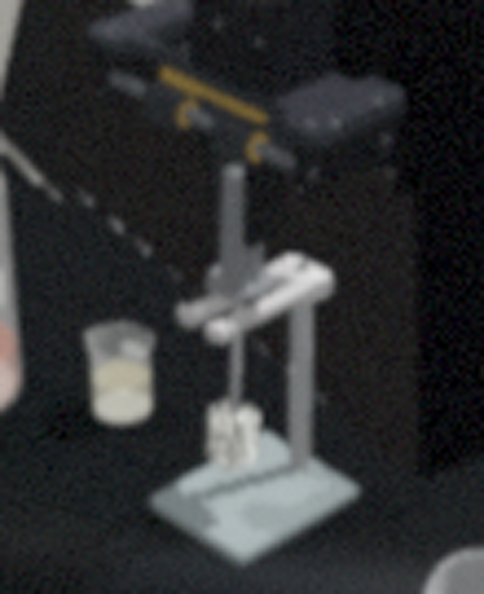

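```bash
python3 -m pendant '[[[0.001,0,0.003],0],[[0.002,0,0.006],0],[[0.002,0,0.009],0],[[0.002,0,0.0115],0],[[0.002,0,0.0115],0]]' 1 6
python3 -m pendant '[[[0,0,0.001],0],[[0,0,0.002],0],[[0,0,0.003],0],[[0,0,0.003],0]]' 1 3
python3 -m pendant '[[[0,0,0.001],0],[[0,0,0.002],0],[[0,0,0.002],0]]' 1 3
python3 - <<'E'
from snap import *
print(observe()["ft_force"])
snap("d6",{"side":(210,95,80,100)},5.9)
E
```

```text
clock: 22.87
tcp_pos: [0.6151, 0.1617, 0.2274]
tcp_rot: [-0.31, 3.123, 0.001]
ft_force: [0.0, -0.3, -1.2]
finger_gap: 0.02
clock: 23.2
tcp_pos: [0.6152, 0.1617, 0.2247]
tcp_rot: [-0.31, 3.123, 0.001]
ft_force: [-0.9, -0.1, 4.1]
finger_gap: 0.0201
clock: 23.45
tcp_pos: [0.6152, 0.1617, 0.2226]
tcp_rot: [-0.31, 3.123, 0.001]
ft_force: [-0.3, 0.5, 3.9]
finger_gap: 0.0199
[-0.30866751  0.49863514  3.91022142]
```

View pics/d6.png

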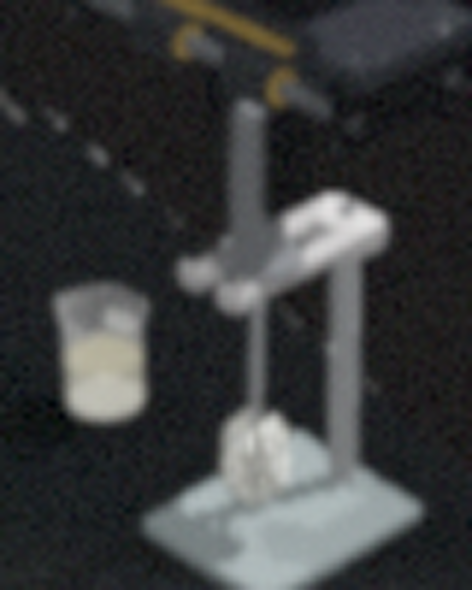

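```bash
python3 -m pendant '[[[0,0,0],0],[[0,0,0],0],[[0,0,0],0],[[0,0,0],0],[[0,0,0],0],[[0,0,0],0],[[0,0,0],0],[[0,0,0],0],[[0,0,0],0],[[0,0,0],0],[[0,0,0],0],[[0,0,0],0]]' -1
python3 -m pendant '[[[0,0,-0.01],0],[[0,0,-0.03],0],[[0,0,-0.06],0],[[0,0,-0.1],0],[[0,0,-0.14],0],[[0,0,-0.17],0],[[0,0,-0.17],0],[[0,0,-0.17],0],[[0,0,-0.17],0],[[0,0,-0.17],0],[[0,0,-0.17],0],[[0,0,-0.17],0]]' -1
python3 - <<'E'
from snap import *
print(observe()["ft_force"])
snap("e1",{"side":(205,95,150,150)},3.9)
f=lambda X:(pr("side",X)-[205,95]+.5)*3.9
print([f([.6123,.161,z]).round(1) for z in(.243,.165,.03)])
E
```

```text
clock: 24.5
tcp_pos: [0.6153, 0.1617, 0.2226]
tcp_rot: [-0.31, 3.123, 0.001]
ft_force: [0.3, 0.0, 0.3]
finger_gap: 0.0854
clock: 25.5
tcp_pos: [0.6144, 0.1615, 0.3916]
tcp_rot: [-0.31, 3.124, 0.001]
ft_force: [-1.4, 2.1, -0.7]
finger_gap: 0.087
[-1.37942682  2.05857452 -0.68474935]
[array([190.4,  74. ]), array([190.9, 173.3]), array([191.9, 328.1])]
```

View pics/e1.png

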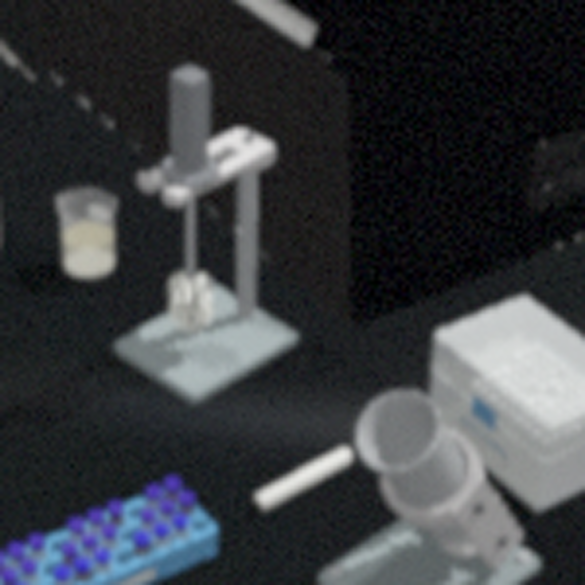

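```bash
python3 - <<'E'
from h import *
a=cv2.imread("pics/side0.png",0).astype(int);b=cv2.imread("pics/raw_side_e1.png",0).astype(int)
for n,(x,y,w,h) in dict(beaker=(215,138,25,32),jar=(152,165,24,28),bottle=(290,280,36,52),bottle2=(160,85,50,85),brush=(235,105,50,90),sleeve=(290,190,45,50)).items():
    d=np.abs(a-b)[y:y+h,x:x+w]; print(n,d.mean().round(2),d.max())
close_job()
E
```

```text
beaker 2.88 18
jar 3.29 19
bottle 2.68 18
bottle2 2.37 22
brush 3.83 55
sleeve 4.18 31
the job is handed in; nothing more can be done
```

I scrubbed the sleeve with three full strokes, hung the brush back in the fork, let go, and handed the job in with the clock at about 25.5 s. It reports no verdict, so success rests on the checks below.

- **Tilting:** The tool can only shift and turn about its own axis. I leaned the brush to about 32° by pivoting it in the jaws against the sleeve mouth. The first try slipped out over the rim, so I went back in deeper and it held. I reversed the move to bring it upright again.
- **Strokes:** The floor was felt about 62 mm below the mouth.

| Stroke | Push along the sleeve | Give by force | Give in the image |
|---|---|---|---|
| 1 | about 8.4 N | 5–6 mm | about 5 mm |
| 2 | about 7.6 N | about 5 mm | about 4 mm |
| 3 | about 7.9 N | about 5 mm | about 4 mm |

  By these estimates, all three are well short of the 9.5 mm limit. After each stroke I drew the tip up to 35 mm or less below the mouth by arm position. The pictures after strokes 1 and 2 show bristles at the mouth; after stroke 3 I checked part-way through bringing the brush upright.
- **Brush at the end:** The last picture shows it upright, with its handle top, guard and tip on the predicted seat to within a few pixels. The gripper was fully open, about 170 mm higher, and clear of it.
- **Sleeve and bystanders at the end:** The sleeve has sprung back. The beaker, jar and both candidate bottles match the first picture to within noise.
- **Disagreements:**
  - The force and image estimates of the give differ by about 1 mm.
  - An automatic image-match for the rim shift gave no usable result, so I read the shift from edge positions instead.
  - The last force reading showed about 2 N sideways with nothing being touched, which I took as sensor noise.

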